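# Stop the chute, pack the gear blanks, shut and hook the tote

### The arm

A 6-joint arm with a two-finger parallel gripper is mounted at the origin on the work surface. World frame = base frame: x ahead of the robot, y to its left, z up, the work surface at z = 0. Lengths are in m, angles in rad, forces in N, time in s.
With the tool pointing down it reaches from about 0.325 to 0.9 m from the base axis. Payload 6.1 kg.
Tool frame: the origin (TCP) lies at the very end of the fingers, on their centre line; the grasp point (between the pads) lies bot.hold_point_z behind it (bot.hold_point_z is the distance from the TCP to the grasp point, in m); z points along the fingers, y is the line along which they close (so a half turn about z gives the same grasp; the last joint's range is limited). The gripper opens to 85 mm and grips with 20 to 120 N. Pads are 22 mm wide; open, the fingers measure 114 mm over their backs; the gripper's body (76 mm by 85 mm) begins 54 mm behind the grasp point. The pads swing forward as they close: fully open they stand 13 mm farther back than shut.
Start: joints at [-1.458, 0.22, 1.526, -0, 1.395, -0.126], TCP at [0.148, -0.607, 0.231] pointing down, gripper open.
Joint ranges: [-2.98, 2.98], [-0.91, 2.08], [0.09, 2.57], [-1.24, 4.39], [0.2, 2.65], [-2.68, 2.68]. Speed limits (rad/s): [2.57, 2.57, 3.01, 3.14, 3.14, 3.14].

### API

Orientations are given as a unit quaternion [w, x, y, z].
In Python, from cell import bot gives the robot as it stands.
- The arm moves only by the tool apply_moves, never from a script. Its argument "plan" is a list of rows, each an object with "claw": the finger opening in cm, from 0 to 8.54; "delta_pos": the shift along the tool's x, y, z in cm, a list of three; "roll": the turn about the tool's z in degrees. In form: [{"claw": claw, "delta_pos": [dx, dy, dz], "roll": roll}, ...]. A call has 1 to 20 rows; each row is the pose to reach, as a shift and turn from the pose commanded when the call began, along the tool's axes at that moment; what a row does not reach only later rows make up. A row lasts 1/12 s, in which the tool goes at most 41.7 mm and 7.16 degrees, less where a joint would pass 70% of its speed; a pose out of reach is approached as far as the arm can. A call with a gripper value outside its range is refused whole. The fingers move at their own pace and stop on an object; the grip force is fixed at half the most. Time passes only in rows, so rows that repeat a pose let the fingers close. It gives the time, the measured TCP pose, the force, the opening and the grip force at its end, in the units of the state.
- bot.read_state(): the state, without advancing time (a new reading comes with each control period).
- bot.read_camera(name): name is "side" or "top"; returns (picture, depth): 400x640x3 uint8, red, green, blue; 400x640 float32, m along the optical axis (not along the pixel's ray), 0 where there is no reading.
- bot.camera_model(name): a dict with "K" (3x3 intrinsics, pixels), "T" (4x4, takes a point from camera to world coordinates). Camera axes: x right, y down, z forward; pixel columns grow to the right and rows downward; lengths in m; the calibration is good to about 2 mm. A picture is of the moment at which its call begins. camera_model takes no time and is no camera call.
- bot.job_done(): hands the job in; it is judged then, once.
The state is a dict: "time_s": time; "joint_pos": joint angles; "dq": joint speeds; "joint_efforts": joint torques, N m; "position": TCP position; "orientation": TCP orientation; "ft_force": force on the tool from outside, world axes, zero at the start; "moment": the same for the moment, N m; "gripper_width": opening from 0.0 (shut) to 1.0 (fully open); "gripper_force": force on a finger pad.
Only numpy, scipy, OpenCV 4.12 (cv2) and the standard library are available. Lean on these libraries where they do the work, as an engineer would, in place of code of your own. Each camera call takes 0.05 s, during which the arm holds its last target. There are 200 camera calls.

### The job

First fold the steel chute's yellow end flap up until it stands upright and blocks the chute. Then lay every white gear blank flat on the floor of the grey tote, none on top of another; after that fold the tote's blue lid fully down, and last swing the red hook over the lid's tongue, fully down into its catch. Leave the lens cover, the scraper and the sanding block where they lie.

Things in the scene. Friction and masses are not known exactly. Their poses are not given: they have to be found in the camera images.
- chute: fixed steel chute, 124 mm wide (x), side walls 35 mm, rising at 28 degrees towards its own +y from its lip, 300 mm long. Origin: on the bench straight below the lip, which is 100 mm up. The flap hangs on the lip, on the chute's -y side (towards the tote), where the space is free.
- flap_hinge (a point): middle of the flap's hinge line, which runs along the chute's x axis at the lip, 100 mm above the bench; axes as the chute's
- flap (a joint): angle (rad) of the yellow flap, a stiff plate 110 mm wide, 65 mm long from the hinge, 3 mm thick. 0: level, reaching out along the chute's -y; grows as the free edge lifts; 1.571: upright, blocking the chute; limit 2.3. Friction hinge (0.1 N m) stays where left. Starts at 0.8 to 1.15; push it up from its outer (-y) face just below the free edge.
- tote: fixed grey tote, outside 170 (x) x 250 (y) x 65 mm high, walls and floor 5 mm. Origin: centre of its underside. The lid is hinged on its +x rim, the hook sits outside its -x (front) wall.
- tote_floor (a point): centre of the tote's inner floor, 5 mm above the bench; axes as the tote's
- lid_hinge (a point): middle of the lid's hinge line, along the tote's y axis on the +x rim, 65 mm above the bench; axes as the tote's
- lid (a joint): angle (rad) of the blue lid: plate 170 long x 250 wide x 6 mm (underside on the hinge line), 220 g, plus a tongue (y -35 to +5 mm) 30 mm beyond its free edge. 0: closed, level, reaching to the tote's -x; grows as the edge lifts; 1.571 upright; limit 1.9. Friction hinge (0.32 N m) stays where left. Starts open, 1.55 to 1.8; push its outer (+x, then top) face to -x and down.
- hook_hinge (a point): the hook's pivot, outside the tote's front wall (tote frame x -99, y -75 mm), 80 mm above the bench; axes as the tote's
- hook (a joint): angle (rad) of the red hook: bar 130 mm long from its pivot, 14 mm wide (26 mm from 80 mm out), 10 mm thick, centred on the pivot, swinging in the tote's y-z plane. 0: closed, level along +y over the tongue, nose in the steel fork of the catch; grows as the end lifts; 1.571 upright; limit 1.95. Friction hinge (0.12 N m) stays where left. Starts 1.4 to 1.8; push it from its -y (later top) side.
- gear1: white nylon gear blank, a disc 44 mm across and 20 mm thick with a small black bore mark, 35 g, loose; 3 or all 4 are present, an absent one reads None. Origin: its centre, 10 mm above its underside; z: the disc's axis. Either face may be up.
- gear2: white nylon gear blank, a disc 44 mm across and 20 mm thick with a small black bore mark, 35 g, loose; 3 or all 4 are present, an absent one reads None. Origin: its centre, 10 mm above its underside; z: the disc's axis. Either face may be up.
- gear3: white nylon gear blank, a disc 44 mm across and 20 mm thick with a small black bore mark, 35 g, loose; 3 or all 4 are present, an absent one reads None. Origin: its centre, 10 mm above its underside; z: the disc's axis. Either face may be up.
- gear4: white nylon gear blank, a disc 44 mm across and 20 mm thick with a small black bore mark, 35 g, loose; 3 or all 4 are present, an absent one reads None. Origin: its centre, 10 mm above its underside; z: the disc's axis. Either face may be up.
- lens_cover: clear polycarbonate lens cover, a shallow dome 72 mm across, 21 mm high, loose; origin: centre of its underside. To be left alone (free to shift 3 cm at most).
- scraper: red-handled deburring scraper, 180 mm long along its x, 18 mm thick, loose; origin: underside, near its middle. To be left alone (free to shift 3 cm at most).
- sanding_block: black rubber sanding block 70 x 45 x 32 mm, loose; origin: centre of its underside. To be left alone (free to shift 3 cm at most).
Not all that is in view belongs to the job. Leave any purple or turquoise look-alike of the gear4 alone.

How it is judged:
On the way, in this order (a step that is already met when the one before it is completed fails the run):
1. the chute's flap stands upright (within about 8 degrees) (value of joint flap between 1.42 and 1.72 rad), for 0.3 s.
2. every gear blank present lies flat on the tote's floor (x of gear1 in the frame of tote between -0.08 and 0.08 m and y of gear1 in the frame of tote between -0.12 and 0.12 m and z of gear1 in the frame of tote between -0.01 and 0.024 m and angle between the z axis of each of gear1, gear2, gear3, gear4 and the z axis of tote, either way round below 0.2 rad and x of gear2 in the frame of tote between -0.08 and 0.08 m and y of gear2 in the frame of tote between -0.12 and 0.12 m and z of gear2 in the frame of tote between -0.01 and 0.024 m and x of gear3 in the frame of tote between -0.08 and 0.08 m and y of gear3 in the frame of tote between -0.12 and 0.12 m and z of gear3 in the frame of tote between -0.01 and 0.024 m and x of gear4 in the frame of tote between -0.08 and 0.08 m and y of gear4 in the frame of tote between -0.12 and 0.12 m and z of gear4 in the frame of tote between -0.01 and 0.024 m), for 0.3 s.
3. the lid is fully down (value of joint lid below 0.06 rad), for 0.3 s.
4. the hook is fully down in its catch over the closed lid (value of joint lid below 0.06 rad and value of joint hook below 0.08 rad), for 0.3 s.
At the end, for the whole second after the job is handed in: The flap stands upright (1.42 to 1.72 rad), every gear blank present lies inside the tote flat on its floor (within 0.2 rad, centre less than 19 mm above the floor) and at rest, the lid is down (below 0.06 rad) and the hook is down in its catch (below 0.08 rad) (all of step 1 and all of step 2 and all of step 4 and linear speed of each of gear1, gear2, gear3, gear4 below 0.03 m/s); the robot touches nothing.
It fails at once if the lens cover is moved more than 3 cm (distance of lens_cover from where it was at the start of the episode above 0.03 m).
It fails at once if the scraper is moved more than 3 cm (distance of scraper from where it was at the start of the episode above 0.03 m).
It fails at once if the sanding block is moved more than 3 cm (distance of sanding_block from where it was at the start of the episode above 0.03 m).
It fails at once if the hook is brought down before the lid is closed (value of joint hook below 0.4 rad and value of joint lid above 0.3 rad).
Of gear1, gear2, gear3, gear4 only 3 to 4 are there at a start; the rules pass over those that are not, and their reading is None.
At some moment in a run one of gear1, gear2, gear3, gear4 may be knocked a few centimetres aside while the robot is not near it.
Once in a run the grip may slacken for a moment while it holds something.
It also fails if it takes over 210 s, if anything falls off the work surface, if the arm or the gripper's body presses on something with over 40 N, if the wrist force passes 120 N, or if a joint passes its speed limit or range.

## Working session

There is one attempt and no reset: what is moved stays moved. The work goes in short steps, Python scripts to look and compute and a tool call to move; the robot and the scene stay as the last step left them, time stands still between calls to the robot, and variables do not carry over. Pictures are saved under pics/ and viewed, at most 14 in all, crops included, and the job is handed in when it is done.

Besides the shell and the picture viewer there is one more tool, called as name([rows], argument=value, ...), one row to a line, values as JSON. apply_moves: Moves the arm, as the interface text tells. Its arguments: {"type":"object","properties":{"plan":{"type":"array","items":{"type":"object","properties":{"claw":{"type":"number"},"delta_pos":{"type":"array","items":{"type":"number"}},"roll":{"type":"number"}}}}},"required":["plan"]}

```bash
ls; mkdir -p pics
cat > h.py <<'E'
import numpy as np, cv2
from cell import bot
def snap(n,save=None):
    im,d=bot.read_camera(n); m=bot.camera_model(n)
    if save: cv2.imwrite(f'pics/{save}.png',im[:,:,::-1])
    return im,d,np.array(m['K']),np.array(m['T'])
def cloud(d,K,T):
    v,u=np.mgrid[:d.shape[0],:d.shape[1]]
    P=np.stack([(u-K[0,2])/K[0,0]*d,(v-K[1,2])/K[1,1]*d,d],-1)
    W=P@T[:3,:3].T+T[:3,3]; W[d==0]=np.nan
    return W
E
python3 - <<'E'
from h import *
for n in('top','side'):
    im,d,K,T=snap(n,n+'0'); print(n,K.round(1).tolist(),T.round(3).tolist())
s=bot.read_state();print(s['position'],s['orientation'],bot.hold_point_z,s['time_s'])
E
```

```text
pics
top [[409.5, 0.0, 322.5], [0.0, 409.5, 199.9], [0.0, 0.0, 1.0]] [[0.029, -0.996, 0.089, 0.51], [-1.0, -0.029, -0.001, -0.061], [0.003, -0.089, -0.996, 1.018], [0.0, 0.0, 0.0, 1.0]]
side [[399.4, 0.0, 321.9], [0.0, 399.4, 199.6], [0.0, 0.0, 1.0]] [[-0.895, -0.276, 0.349, 0.281], [-0.445, 0.536, -0.717, 0.644], [0.011, -0.798, -0.603, 0.664], [0.0, 0.0, 0.0, 1.0]]
[ 0.14774853 -0.60671866  0.23029719] [-8.88091309e-04  9.92880072e-01  1.19114957e-01 -1.03023597e-05] 0.0187 0.1
```

View pics/top0.png

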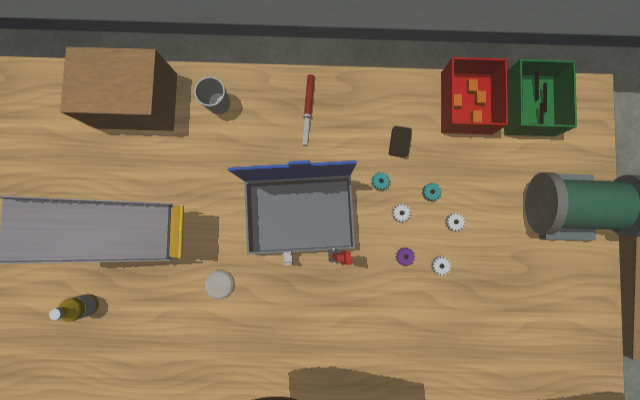

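View pics/side0.png

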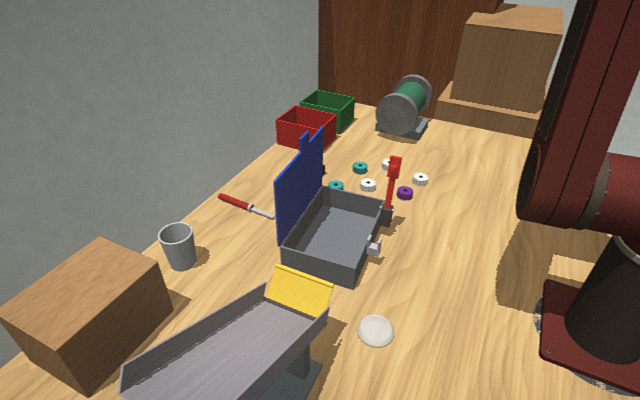

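The top view shows white gears at (402,213), (456,222) and (441,266). The tote is centred at about (300,216) with its lid open at the top. The hook is at (343,257), the catch at (288,258), the flap at (177,232) and the lens cover at (220,284). The side view agrees. Next I measure.

```bash
cat >> h.py <<'E'
def ray_plane(uv,K,T,z):
    r=T[:3,:3]@np.array([(uv[0]-K[0,2])/K[0,0],(uv[1]-K[1,2])/K[1,1],1.]); return T[:3,3]+r*(z-T[2,3])/r[2]
def blobs(mask,mn=25):
    n,l,s,c=cv2.connectedComponentsWithStats(mask.astype(np.uint8)); return [(s[i,4],c[i],l==i) for i in range(1,n) if s[i,4]>=mn]
def masks(im):
    h=cv2.cvtColor(im,cv2.COLOR_RGB2HSV).astype(int); H,S,V=h[...,0],h[...,1],h[...,2]
    return dict(white=(S<40)&(V>165),yellow=(H>20)&(H<32)&(S>180)&(V>110),blue=(H>108)&(H<125)&(S>140),red=((H<5)|(H>175))&(S>180)&(V>80))
E
python3 - <<'E'
from h import *
for n in('top','side'):
    im,d,K,T=snap(n); W=cloud(d,K,T); M=masks(im); print(n)
    for k,m in M.items():
        for a,c,b in blobs(m):
            P=W[b]; P=P[~np.isnan(P[:,0])]
            if len(P)==0: continue
            q=np.percentile(P,[3,50,97],axis=0).round(3)
            if k=='white' and q[2,2]>0.12: continue
            print(k,a,c.round(0),q.tolist())
            if k in('yellow','blue') and a>200:
                cen=P.mean(0); U,s,V=np.linalg.svd(P-cen,full_matrices=False); r=np.sum(abs((P-cen)@V[2])<.004)/len(P)
                print('  plane n',V[2].round(3),'e1',V[0].round(3),'cen',cen.round(4),r)
            if k=='white' and a<400:
                print('   ray@.02',ray_plane(c,K,T,.02).round(4))
    if n=='top':
        # tote rim and chute walls
        g=(W[...,2]>.058)&(W[...,2]<.072)&(W[...,1]<-.0)&(W[...,1]>-.35)&(W[...,0]>.25)&(W[...,0]<.62)&~M['blue']&~M['red']
        g=cv2.morphologyEx(g.astype(np.uint8),cv2.MORPH_OPEN,np.ones((2,2)))
        P=W[g>0][:,:2].astype(np.float32); P=P; r=cv2.minAreaRect(P);print('tote rim',r,cv2.boxPoints(r).round(4).tolist())
        for v in (203,232,258): print([W[v,u].round(3).tolist() for u in (100,140,165,172,178,182)])
E
```

```text
top
white 97 [305. 131.] [[0.741, -0.018, 0.008], [0.77, -0.014, 0.011], [0.802, -0.009, 0.014]]
   ray@.02 [ 0.7683 -0.0141  0.02  ]
white 170 [402. 212.] [[0.557, -0.272, 0.017], [0.575, -0.256, 0.02], [0.592, -0.239, 0.024]]
   ray@.02 [ 0.5742 -0.2558  0.02  ]
white 175 [456. 221.] [[0.539, -0.406, 0.017], [0.556, -0.388, 0.02], [0.573, -0.371, 0.024]]
   ray@.02 [ 0.5558 -0.3885  0.02  ]
white 61 [287. 256.] [[0.453, 0.008, 0.05], [0.46, 0.016, 0.053], [0.472, 0.024, 0.076]]
   ray@.02 [0.4592 0.0189 0.02  ]
white 181 [442. 266.] [[0.43, -0.372, 0.017], [0.447, -0.355, 0.021], [0.466, -0.337, 0.024]]
   ray@.02 [ 0.4479 -0.3545  0.02  ]
white 85 [218. 282.] [[0.379, 0.16, 0.012], [0.394, 0.179, 0.019], [0.406, 0.216, 0.023]]
   ray@.02 [0.3945 0.1829 0.02  ]
blue 43 [299. 162.] [[0.644, -0.034, 0.264], [0.646, -0.016, 0.266], [0.649, 0.002, 0.267]]
blue 65 [333. 163.] [[0.648, -0.121, 0.233], [0.652, -0.081, 0.235], [0.655, -0.041, 0.239]]
blue 98 [258. 167.] [[0.634, 0.009, 0.233], [0.64, 0.066, 0.235], [0.645, 0.12, 0.238]]
red 1553 [474.  97.] [[0.782, -0.483, 0.002], [0.865,
[... 1599 characters left out ...]
 0.4688 -0.0173  0.02  ]
white 44 [297. 319.] [[0.486, 0.285, 0.103], [0.493, 0.294, 0.108], [0.502, 0.312, 0.118]]
   ray@.02 [0.5274 0.24   0.02  ]
white 914 [375. 330.] [[0.357, 0.162, 0.007], [0.385, 0.194, 0.017], [0.415, 0.218, 0.022]]
blue 58 [315. 134.] [[0.647, -0.12, 0.23], [0.653, -0.078, 0.235], [0.657, -0.038, 0.239]]
blue 164 [292. 159.] [[0.634, -0.029, 0.211], [0.642, 0.035, 0.236], [0.649, 0.125, 0.266]]
red 1258 [303. 125.] [[0.783, -0.483, 0.011], [0.876, -0.433, 0.064], [0.936, -0.352, 0.091]]
red 342 [392. 177.] [[0.459, -0.112, 0.091], [0.468, -0.1, 0.172], [0.479, -0.088, 0.208]]
red 121 [234. 201.] [[0.823, -0.021, 0.012], [0.861, -0.014, 0.017], [0.91, -0.008, 0.02]]
```

Run:
```python
from h import *
def plane(P):
    for _ in range(4):
        c=P.mean(0); V=np.linalg.svd(P-c,full_matrices=False)[2]; P=P[abs((P-c)@V[2])<.004]
    return c.round(4),V[2].round(4),len(P)
A={}
for n in('top','side'):
    im,d,K,T=snap(n); W=cloud(d,K,T); A[n]=W
    h=cv2.cvtColor(im,cv2.COLOR_RGB2HSV).astype(int); H,S,V=h[...,0],h[...,1],h[...,2]
    print(n)
    y=(H>18)&(H<34)&(S>150)&(W[...,1]>.2)&(W[...,1]<.36)&(W[...,2]>.08)&(W[...,0]>.42)&(W[...,0]<.6)
    if y.sum()>30: print('flap',y.sum(),plane(W[y]),np.percentile(W[y],[2,98],axis=0).round(3).tolist())
    b=(H>105)&(H<128)&(S>100)&(W[...,1]>-.3)&(W[...,1]<.2)&(W[...,2]>.05)
    if b.sum()>30: print('lid',b.sum(),plane(W[b]),np.percentile(W[b],[1,99],axis=0).round(3).tolist())
    r=((H<6)|(H>174))&(S>120)&(W[...,1]>-.25)&(W[...,1]<.0)&(W[...,0]<.55)
    P=W[r]; print('hook',r.sum())
    if r.sum()>30:
        for z in np.arange(.06,.24,.02):
            q=P[(P[:,2]>z)&(P[:,2]<z+.02)]
            if len(q)>2: print('  %.2f'%z,len(q),q.min(0).round(3),q.max(0).round(3))
W=A['top']
# tote: front wall outer rim, side rims
box=(W[...,0]>.40)&(W[...,0]<.66)&(W[...,1]>-.3)&(W[...,1]<.12)&(W[...,2]>.055)&(W[...,2]<.075)
P=W[box]
f=P[(P[:,0]<.5)&(P[:,1]<.0)&(P[:,1]>-.0-.09)]
for nm,W in A.items():
    box=(W[...,2]>.057)&(W[...,2]<.072)&(W[...,0]>.40)&(W[...,0]<.68)&(W[...,1]>-.3)&(W[...,1]<.15)
    P=W[box]; print(nm,len(P))
    for y0 in np.arange(-.16,.13,.02):
        q=P[(P[:,1]>y0)&(P[:,1]<y0+.02)&(P[:,0]<.52)]
        if len(q): print('y%.2f'%y0,q[:,0].min().round(3),q[:,0].max().round(3))
    for x0 in np.arange(.48,.66,.02):
        q=P[(P[:,0]>x0)&(P[:,0]<x0+.02)]
        if len(q): print('x%.2f'%x0,q[:,1].min().round(3),q[:,1].max().round(3))
    fl=(W[...,2]<.02)&(W[...,0]>.485)&(W[...,0]<.62)&(W[...,1]>-.1)&(W[...,1]<.1); print('floor z',np.median(W[fl][:,2]))
W=A['top']; ch=(W[...,1]>.28)&(W[...,2]>.09)&(W[...,0]>.4)&(W[...,0]<.62)&(W[...,1]<.6)
for y0 in np.arange(.26,.56,.04):
    q=W[ch]; q=q[(q[:,1]>y0)&(q[:,1]<y0+.04)]
    if len(q): print('chute',y0.round(2),q[:,0].min().round(3),q[:,0].max().round(3),q[:,2].max().round(3))
```

```text
top
flap 612 (array([0.5108, 0.2517, 0.1326]), array([-0.016 ,  0.7692,  0.6388]), 608) [[0.46, 0.233, 0.105], [0.563, 0.274, 0.154]]
lid 391 (array([ 0.6449, -0.001 ,  0.2396]), array([-0.9964, -0.0844,  0.0015]), 391) [[0.634, -0.121, 0.225], [0.657, 0.12, 0.267]]
hook 185
  0.08 9 [ 0.462 -0.089  0.085] [ 0.474 -0.087  0.097]
  0.10 12 [ 0.463 -0.093  0.103] [ 0.475 -0.091  0.119]
  0.16 9 [ 0.457 -0.105  0.163] [ 0.479 -0.101  0.179]
  0.18 80 [ 0.458 -0.11   0.181] [ 0.482 -0.092  0.199]
  0.20 74 [ 0.457 -0.119  0.201] [ 0.483 -0.109  0.212]
side
flap 2190 (array([0.5117, 0.2553, 0.1288]), array([-0.019 ,  0.7781,  0.6279]), 2185) [[0.46, 0.236, 0.105], [0.564, 0.275, 0.152]]
lid 2746 (array([0.6447, 0.0062, 0.167 ]), array([-0.9963, -0.0857, -0.0099]), 2739) [[0.634, -0.118, 0.071], [0.656, 0.125, 0.264]]
hook 1209
  0.08 39 [ 0.461 -0.098  0.083] [ 0.475 -0.085  0.099]
  0.10 44 [ 0.462 -0.095  0.1  ] [ 0.474 -0.085  0.119]
  0.12 43 [ 0.462 -0.1    0.12 ] [ 0.474 -0.092  0.14 ]
  0.14 40 [ 0.463 -0.103  0.141] [ 0.474 -0.095  0.158]
  0.16 77 [ 0.457 -0.108  0.161] [ 0.481 -
[... 544 characters left out ...]
or z 0.005589052803264938
side 1207
y-0.14 0.488 0.52
y-0.12 0.49 0.491
y-0.10 0.455 0.488
y-0.08 0.456 0.487
y-0.06 0.48 0.484
y-0.04 0.477 0.484
y-0.02 0.476 0.482
y-0.00 0.446 0.48
y0.02 0.445 0.478
y0.04 0.471 0.477
y0.06 0.469 0.475
y0.08 0.467 0.473
y0.10 0.466 0.519
x0.48 -0.139 0.114
x0.50 -0.138 0.116
x0.52 -0.137 0.118
x0.54 -0.136 0.119
x0.56 -0.133 0.121
x0.58 -0.132 0.123
x0.60 -0.13 0.124
x0.62 -0.126 0.126
x0.64 -0.125 0.124
floor z 0.0056380032336886265
chute 0.26 0.45 0.574 0.152
chute 0.3 0.45 0.573 0.172
chute 0.34 0.448 0.573 0.195
chute 0.38 0.448 0.572 0.215
chute 0.42 0.447 0.571 0.238
chute 0.46 0.446 0.57 0.262
chute 0.5 0.445 0.569 0.271
chute 0.54 0.448 0.565 0.245
```

Run:
```python
import cv2
a=cv2.imread('pics/top0.png')[140:300,150:470]; b=cv2.imread('pics/side0.png')[110:330,220:440]
import numpy as np
a=cv2.resize(a,None,fx=2.4,fy=2.4); cv2.imwrite('pics/ta.png',a[:,:800])
cv2.imwrite('pics/sb.png',cv2.resize(b,None,fx=2.7,fy=2.7)[:600])
```

```text
(no output)
```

View pics/sb.png

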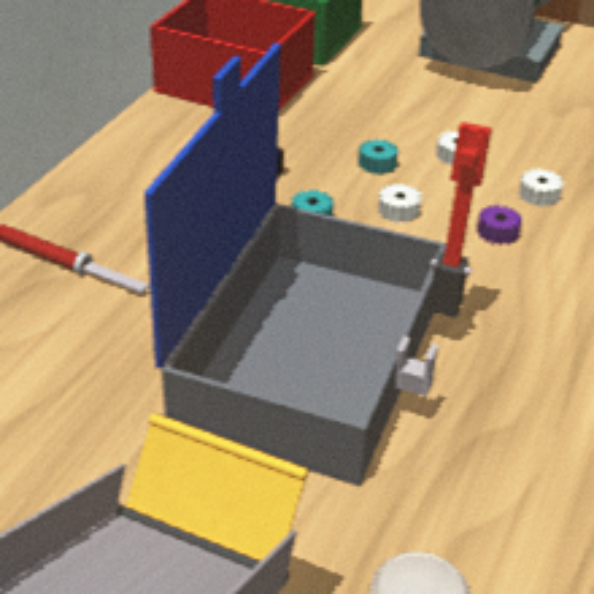

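The side crop shows the lid upright, the hook leaning slightly to -y, and the flap leaning out. There are three white gears plus the teal and purple look-alikes. The measured geometry is consistent:
- **Tote:** centre (0.560, -0.006), yaw 0.086.
- **Hook pivot:** about (0.468, -0.089).
- **Flap:** hinge at y of about 0.279, angle about 0.89.

```bash
cat >> h.py <<'E'
def pose():
    s=bot.read_state(); w,x,y,z=s['orientation']
    from scipy.spatial.transform import Rotation as R
    return np.array(s['position']),R.from_quat([x,y,z,w]).as_matrix(),s
def go(tgts,psi=None):
    """world targets -> delta cm in tool axes, roll deg (tool x yaw psi)"""
    p,Rm,s=pose(); c=np.arctan2(Rm[1,0],Rm[0,0]); r=0 if psi is None else np.degrees((c-psi+np.pi/2)%np.pi-np.pi/2)
    for t in tgts: print('delta',((np.array(t)-p)@Rm*100).round(2).tolist(),'roll',round(r,1))
c0=np.array([.560,-.006,0]); YAW=.086
RT=np.array([[np.cos(YAW),-np.sin(YAW),0],[np.sin(YAW),np.cos(YAW),0],[0,0,1]])
def tote(x,y,z): return c0+RT@np.array([x,y,z])
E
python3 -c "
from h import *
go([[.512,.19,.231],[.512,.19,.14],[.512,.255,.14],[.512,.262,.14]],0.02)
print(pose()[2]['joint_pos'])"
```

```text
delta [54.24, -68.83, 0.04] roll 12.5
delta [54.24, -68.82, 9.14] roll 12.5
delta [55.78, -75.14, 9.15] roll 12.5
delta [55.94, -75.82, 9.15] roll 12.5
[-1.45807122e+00  2.20714659e-01  1.52686088e+00 -7.50626241e-06
  1.39471081e+00 -1.26117727e-01]
```

apply_moves([
  {"claw": 0, "delta_pos": [54.2, -68.8, -2], "roll": 12.5},
  {"claw": 0, "delta_pos": [54.2, -68.8, -2], "roll": 12.5},
  {"claw": 0, "delta_pos": [54.2, -68.8, -2], "roll": 12.5},
  {"claw": 0, "delta_pos": [54.2, -68.8, -2], "roll": 12.5},
  {"claw": 0, "delta_pos": [54.2, -68.8, -2], "roll": 12.5},
  {"claw": 0, "delta_pos": [54.2, -68.8, -2], "roll": 12.5},
  {"claw": 0, "delta_pos": [54.2, -68.8, -2], "roll": 12.5},
  {"claw": 0, "delta_pos": [54.2, -68.8, -2], "roll": 12.5},
  {"claw": 0, "delta_pos": [54.2, -68.8, -2], "roll": 12.5},
  {"claw": 0, "delta_pos": [54.2, -68.8, -2], "roll": 12.5},
  {"claw": 0, "delta_pos": [54.2, -68.8, -2], "roll": 12.5},
  {"claw": 0, "delta_pos": [54.2, -68.8, -2], "roll": 12.5},
  {"claw": 0, "delta_pos": [54.2, -68.8, -2], "roll": 12.5},
  {"claw": 0, "delta_pos": [54.2, -68.8, -2], "roll": 12.5},
  {"claw": 0, "delta_pos": [54.2, -68.8, -2], "roll": 12.5},
  {"claw": 0, "delta_pos": [54.2, -68.8, -2], "roll": 12.5},
  {"claw": 0, "delta_pos": [54.2, -68.8, -2], "roll": 12.5},
  {"claw": 0, "delta_pos": [54.2, -68.8, -2], "roll": 12.5},
  {"claw": 0, "delta_pos": [54.2, -68.8, -2], "roll": 12.5},
  {"claw": 0, "delta_pos": [54.2, -68.8, -2], "roll": 12.5},
])

```text
time_s: 1.97
position: [0.4944, 0.1529, 0.2505]
orientation: [0.0, 1.0, 0.011, 0.0]
ft_force: [1.1, -0.2, -0.2]
gripper_width: -0.0
gripper_force: 0.0
```

```bash
python3 -c "
from h import *
go([[.512,.19,.25],[.512,.19,.14],[.512,.255,.14],[.512,.262,.14]],0.02)
p,R,s=pose();print(p,s['joint_pos'],s['gripper_width'])"
```

```text
delta [1.84, -3.67, 0.05] roll 0.1
delta [1.83, -3.67, 11.05] roll 0.1
delta [1.97, -10.17, 11.05] roll 0.1
delta [1.98, -10.87, 11.05] roll 0.1
[0.49439155 0.15289454 0.25053054] [ 1.47555401e-01 -5.20740664e-02  1.78047108e+00 -1.59563046e-04
  1.41249544e+00  1.69720082e+00] -6.075058144912024e-05
```

apply_moves([
  {"claw": 0, "delta_pos": [1.8, -3.7, 0], "roll": 0},
  {"claw": 0, "delta_pos": [1.8, -3.7, 4], "roll": 0},
  {"claw": 0, "delta_pos": [1.8, -3.7, 8], "roll": 0},
  {"claw": 0, "delta_pos": [1.8, -3.7, 11], "roll": 0},
  {"claw": 0, "delta_pos": [1.8, -3.7, 11], "roll": 0},
  {"claw": 0, "delta_pos": [1.8, -5.5, 11], "roll": 0},
  {"claw": 0, "delta_pos": [1.8, -6.5, 11], "roll": 0},
  {"claw": 0, "delta_pos": [1.9, -7.5, 11], "roll": 0},
  {"claw": 0, "delta_pos": [1.9, -8.2, 11], "roll": 0},
  {"claw": 0, "delta_pos": [1.9, -9, 11], "roll": 0},
  {"claw": 0, "delta_pos": [1.9, -9.5, 11], "roll": 0},
  {"claw": 0, "delta_pos": [1.9, -10, 11], "roll": 0},
  {"claw": 0, "delta_pos": [1.9, -10.2, 11], "roll": 0},
  {"claw": 0, "delta_pos": [1.9, -10.2, 11], "roll": 0},
])

```text
time_s: 3.13
position: [0.5112, 0.2537, 0.1411]
orientation: [-0.0, 1.0, 0.011, 0.001]
ft_force: [0.5, -0.5, -0.1]
gripper_width: 0.001
gripper_force: 0.0
```

```bash
cat > flap.py <<'E'
from h import *
for n in('top','side'):
    im,d,K,T=snap(n,'f_'+n); W=cloud(d,K,T)
    h=cv2.cvtColor(im,cv2.COLOR_RGB2HSV).astype(int); H,S=h[...,0],h[...,1]
    y=(H>18)&(H<34)&(S>150)&(W[...,1]>.2)&(W[...,1]<.36)&(W[...,2]>.08)&(W[...,0]>.42)&(W[...,0]<.6)
    P=W[y]
    for _ in range(4):
        c=P.mean(0); V=np.linalg.svd(P-c,full_matrices=False)[2]; P=P[abs((P-c)@V[2])<.004]
    nn=V[2]*np.sign(V[2][1]); print(n,len(P),c.round(3),nn.round(3),'ang',np.arctan2(nn[1],nn[2]).round(3), np.percentile(W[y],[2,98],axis=0).round(3).tolist())
E
python3 flap.py
```

```text
top 214 [0.506 0.27  0.141] [-0.019  0.992  0.125] ang 1.445 [[0.459, 0.264, 0.107], [0.563, 0.274, 0.169]]
side 1553 [0.511 0.274 0.138] [-0.023  0.995  0.102] ang 1.469 [[0.46, 0.268, 0.107], [0.563, 0.278, 0.167]]
```

apply_moves([
  {"claw": 0, "delta_pos": [0, -0.3, 0], "roll": 0},
  {"claw": 0, "delta_pos": [0, -0.7, 0], "roll": 0},
  {"claw": 0, "delta_pos": [0, -0.7, 0], "roll": 0},
  {"claw": 0, "delta_pos": [0, -0.7, 0], "roll": 0},
  {"claw": 0, "delta_pos": [0, 3, 0], "roll": 0},
  {"claw": 0, "delta_pos": [0, 5, 0], "roll": 0},
  {"claw": 0, "delta_pos": [0, 6, -4], "roll": 0},
  {"claw": 0, "delta_pos": [0, 7, -8], "roll": 0},
  {"claw": 0, "delta_pos": [0, 7, -11], "roll": 0},
  {"claw": 4, "delta_pos": [0, 7, -11], "roll": 0},
])

```text
time_s: 4.07
position: [0.5161, 0.1832, 0.2585]
orientation: [-0.001, 1.0, 0.01, 0.006]
ft_force: [0.9, -0.4, 1.7]
gripper_width: 0.128
gripper_force: 0.0
```

```bash
python3 flap.py
cat > gears.py <<'E'
from h import *
top={}
for n in('top','side'):
    im,d,K,T=snap(n,'g_'+n); W=cloud(d,K,T)
    for a,c,b in blobs(masks(im)['white']):
        P=W[b]; P=P[~np.isnan(P[:,0])]
        if len(P)==0: continue
        m=np.median(P,0)
        if a<400 and .005<m[2]<.12 and .3<m[0]<.7 and m[1]<.13: print(n,a,c.round(),'median',m.round(4),'ray',ray_plane(c,K,T,m[2]).round(4),'span',np.ptp(P[:,:2],axis=0).round(3))
p,R,s=pose(); print(p,s['joint_pos'].round(2) if hasattr(s['joint_pos'],'round') else s['joint_pos'],s['time_s'])
E
python3 gears.py; python3 -c "
from h import *
go([[.512,.0,.25],[.52,-.2,.25],[.5742,-.2555,.25]],0.086)"
```

```text
top 13 [0.461 0.273 0.121] [0.    1.    0.026] ang 1.545 [[0.459, 0.272, 0.105], [0.465, 0.275, 0.136]]
side 1453 [0.511 0.278 0.14 ] [-0.021  1.     0.009] ang 1.562 [[0.459, 0.274, 0.107], [0.563, 0.28, 0.167]]
top 205 [402. 212.] median [ 0.574  -0.2561  0.0203] ray [ 0.5736 -0.2556  0.0203] span [0.042 0.046]
top 197 [456. 221.] median [ 0.5545 -0.3887  0.0202] ray [ 0.5553 -0.3885  0.0202] span [0.042 0.05 ]
top 207 [442. 266.] median [ 0.4475 -0.3538  0.0205] ray [ 0.4477 -0.3537  0.0205] span [0.042 0.044]
side 38 [385. 162.] median [ 0.5664 -0.3795  0.0211] ray [ 0.5665 -0.3819  0.0211] span [0.102 0.322]
side 92 [420. 177.] median [ 0.4493 -0.3512  0.0201] ray [ 0.4491 -0.352   0.0201] span [0.041 0.069]
side 103 [368. 182.] median [ 0.5748 -0.2527  0.0205] ray [ 0.5743 -0.2539  0.0205] span [0.043 0.067]
[0.51158747 0.18296996 0.24902999] [0.2  0.01 1.72 0.   1.41 1.75] 4.2667
delta [-0.34, 18.29, -0.09] roll -3.7
delta [0.05, 38.31, -0.09] roll -3.7
delta [5.35, 43.97, -0.1] roll -3.7
```

View pics/g_top.png

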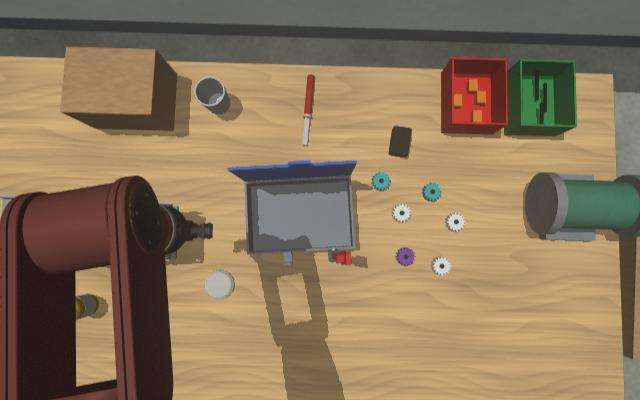

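The flap is at 1.56 rad, upright. The top view shows the three gears unmoved at (402,212), (456,221) and (441,266). I'll go to the first one.

apply_moves([
  {"claw": 6.5, "delta_pos": [5.3, 43.9, 0], "roll": -3.7},
  {"claw": 6.5, "delta_pos": [5.3, 43.9, 0], "roll": -3.7},
  {"claw": 6.5, "delta_pos": [5.3, 43.9, 0], "roll": -3.7},
  {"claw": 6.5, "delta_pos": [5.3, 43.9, 0], "roll": -3.7},
  {"claw": 6.5, "delta_pos": [5.3, 43.9, 0], "roll": -3.7},
  {"claw": 6.5, "delta_pos": [5.3, 43.9, 0], "roll": -3.7},
  {"claw": 6.5, "delta_pos": [5.3, 43.9, 0], "roll": -3.7},
  {"claw": 6.5, "delta_pos": [5.3, 43.9, 0], "roll": -3.7},
  {"claw": 6.5, "delta_pos": [5.3, 43.9, 0], "roll": -3.7},
  {"claw": 6.5, "delta_pos": [5.3, 43.9, 0], "roll": -3.7},
  {"claw": 6.5, "delta_pos": [5.3, 43.9, 0], "roll": -3.7},
  {"claw": 6.5, "delta_pos": [5.3, 43.9, 0], "roll": -3.7},
  {"claw": 6.5, "delta_pos": [5.3, 43.9, 0], "roll": -3.7},
  {"claw": 6.5, "delta_pos": [5.3, 43.9, 0], "roll": -3.7},
  {"claw": 6.5, "delta_pos": [5.3, 43.9, 4], "roll": -3.7},
  {"claw": 6.5, "delta_pos": [5.3, 43.9, 8], "roll": -3.7},
  {"claw": 6.5, "delta_pos": [5.3, 43.9, 12], "roll": -3.7},
  {"claw": 6.5, "delta_pos": [5.3, 43.9, 15], "roll": -3.7},
  {"claw": 6.5, "delta_pos": [5.3, 43.9, 15], "roll": -3.7},
])

```text
time_s: 5.85
position: [0.5692, -0.2497, 0.0917]
orientation: [-0.004, 0.999, 0.044, -0.006]
ft_force: [-2.1, 0.5, -0.6]
gripper_width: 0.761
gripper_force: 0.0
```

```bash
python3 gears.py; python3 -c "
from h import *
go([[.574,-.2555,.1],[.574,-.2555,.004]],0.086); print(pose()[2]['gripper_width'])"
```

```text
top 93 [287. 258.] median [0.4575 0.0157 0.0537] ray [0.4577 0.0163 0.0537] span [0.032 0.017]
top 109 [438. 264.] median [ 0.4535 -0.3451  0.0204] ray [ 0.4513 -0.3456  0.0204] span [0.043 0.029]
side 65 [419. 177.] median [ 0.4541 -0.3459  0.0203] ray [ 0.4519 -0.3459  0.0203] span [0.039 0.033]
side 63 [365. 182.] median [ 0.5819 -0.2493  0.0202] ray [ 0.5817 -0.2529  0.0202] span [0.031 0.071]
side 43 [373. 246.] median [0.4595 0.0178 0.0528] ray [0.4591 0.0166 0.0528] span [0.02  0.019]
[ 0.57365643 -0.25284028  0.09945647] [-0.54  0.35  1.63  0.    1.17  0.94] 5.95
delta [0.01, 0.27, -0.05] roll 0.1
delta [0.04, 0.29, 9.54] roll 0.1
0.7621405237235188
```

apply_moves([
  {"claw": 6.5, "delta_pos": [0, 0.3, 3], "roll": 0},
  {"claw": 6.5, "delta_pos": [0, 0.3, 6], "roll": 0},
  {"claw": 6.5, "delta_pos": [0, 0.3, 8.5], "roll": 0},
  {"claw": 6.5, "delta_pos": [0, 0.3, 9.5], "roll": 0},
  {"claw": 6.5, "delta_pos": [0, 0.3, 9.5], "roll": 0},
  {"claw": 3.5, "delta_pos": [0, 0.3, 9.5], "roll": 0},
  {"claw": 3.5, "delta_pos": [0, 0.3, 9.5], "roll": 0},
  {"claw": 3.5, "delta_pos": [0, 0.3, 9.5], "roll": 0},
  {"claw": 3.5, "delta_pos": [0, 0.3, 9.5], "roll": 0},
  {"claw": 3.5, "delta_pos": [0, 0.3, 9.5], "roll": 0},
  {"claw": 3.5, "delta_pos": [0, 0.3, 9.5], "roll": 0},
])

```text
time_s: 6.87
position: [0.5771, -0.2592, 0.0091]
orientation: [0.002, 0.999, 0.043, 0.003]
ft_force: [-0.9, 0.1, 7.8]
gripper_width: 0.48
gripper_force: 61.1
```

```bash
python3 -c "
from h import *
A=tote(-.035,.075,0);print(A)
go([[.574,-.2555,.15],[A[0],A[1],.15],[A[0],A[1],.010]],0.086); print(pose()[0])"
```

```text
[0.5186873  0.06571653 0.        ]
delta [-0.21, -0.35, -14.1] roll -0.0
delta [-2.99, -32.82, -14.22] roll -0.0
delta [-3.05, -32.87, -0.22] roll -0.0
[ 0.57713732 -0.25917667  0.00906242]
```

apply_moves([
  {"claw": 3.5, "delta_pos": [0, 0, -3], "roll": 0},
  {"claw": 3.5, "delta_pos": [0, 0, -7], "roll": 0},
  {"claw": 3.5, "delta_pos": [0, 0, -11], "roll": 0},
  {"claw": 3.5, "delta_pos": [0, 0, -14.5], "roll": 0},
  {"claw": 3.5, "delta_pos": [-0.4, -4, -14.5], "roll": 0},
  {"claw": 3.5, "delta_pos": [-0.7, -8, -14.5], "roll": 0},
  {"claw": 3.5, "delta_pos": [-1, -12, -14.5], "roll": 0},
  {"claw": 3.5, "delta_pos": [-1.3, -16, -14.5], "roll": 0},
  {"claw": 3.5, "delta_pos": [-1.7, -20, -14.5], "roll": 0},
  {"claw": 3.5, "delta_pos": [-2, -24, -14.5], "roll": 0},
  {"claw": 3.5, "delta_pos": [-2.3, -28, -14.5], "roll": 0},
  {"claw": 3.5, "delta_pos": [-2.7, -31, -14.5], "roll": 0},
  {"claw": 3.5, "delta_pos": [-2.7, -32.5, -14.5], "roll": 0},
  {"claw": 3.5, "delta_pos": [-2.7, -32.5, -14.5], "roll": 0},
  {"claw": 3.5, "delta_pos": [-2.7, -32.5, -11], "roll": 0},
  {"claw": 3.5, "delta_pos": [-2.7, -32.5, -8], "roll": 0},
  {"claw": 3.5, "delta_pos": [-2.7, -32.5, -8], "roll": 0},
  {"claw": 3.5, "delta_pos": [-2.7, -32.5, -8], "roll": 0},
])

```text
time_s: 8.37
position: [0.519, 0.0629, 0.0848]
orientation: [0.0, 0.999, 0.042, -0.002]
ft_force: [1.0, -0.7, 0.5]
gripper_width: 0.479
gripper_force: 60.8
```

Run:
```python
from h import *
A=tote(-.035,.075,0)
go([[A[0],A[1],.014]],0.086); p,R,s=pose();print(p,s['gripper_width'],s['gripper_force'],A)
# carried gear: white points near TCP
for n in('top','side'):
    im,d,K,T=snap(n); W=cloud(d,K,T); m=masks(im)['white']&(np.linalg.norm(W[...,:2]-p[:2],axis=-1)<.06)
    P=W[m]; print(n,len(P), np.percentile(P,[3,50,97],axis=0).round(3).tolist() if len(P)>5 else '')
```

```text
delta [0.01, -0.28, 7.08] roll -0.1
[0.51900557 0.06293532 0.08480761] 0.4786445718834481 60.791369676589966 [0.5186873  0.06571653 0.        ]
top 0 
side 61 [[0.501, 0.045, 0.096], [0.509, 0.06, 0.098], [0.538, 0.1, 0.283]]
```

apply_moves([
  {"claw": 3.5, "delta_pos": [0, -0.3, 3], "roll": 0},
  {"claw": 3.5, "delta_pos": [0, -0.3, 5.5], "roll": 0},
  {"claw": 3.5, "delta_pos": [0, -0.3, 7], "roll": 0},
  {"claw": 3.5, "delta_pos": [0, -0.3, 7], "roll": 0},
  {"claw": 3.5, "delta_pos": [0, -0.3, 7], "roll": 0},
  {"claw": 5.8, "delta_pos": [0, -0.3, 7], "roll": 0},
  {"claw": 5.8, "delta_pos": [0, -0.3, 7], "roll": 0},
  {"claw": 5.8, "delta_pos": [0, -0.3, 7], "roll": 0},
  {"claw": 5.8, "delta_pos": [0, -0.3, 7], "roll": 0},
  {"claw": 5.8, "delta_pos": [0, -0.3, 4], "roll": 0},
  {"claw": 5.8, "delta_pos": [0, -0.3, 0], "roll": 0},
  {"claw": 5.8, "delta_pos": [0, -0.3, -4], "roll": 0},
  {"claw": 5.8, "delta_pos": [0, -0.3, -7], "roll": 0},
  {"claw": 5.8, "delta_pos": [0, 4, -7], "roll": 0},
  {"claw": 5.8, "delta_pos": [0, 8, -7], "roll": 0},
  {"claw": 5.8, "delta_pos": [0, 12, -7], "roll": 0},
  {"claw": 5.8, "delta_pos": [0, 15, -7], "roll": 0},
  {"claw": 5.8, "delta_pos": [0, 15, -7], "roll": 0},
])

```text
time_s: 9.97
position: [0.5349, -0.092, 0.159]
orientation: [0.002, 0.999, 0.04, 0.003]
ft_force: [0.4, 0.4, -0.5]
gripper_width: 0.681
gripper_force: 0.0
```

```bash
python3 gears.py; python3 -c "
from h import *
go([[.5555,-.3885,.15],[.4478,-.3537,.15]],0.086)"
```

```text
top 192 [456. 221.] median [ 0.5556 -0.3887  0.0203] ray [ 0.5554 -0.3885  0.0203] span [0.041 0.047]
top 201 [270. 231.] median [0.5197 0.0633 0.0255] ray [0.5202 0.0633 0.0255] span [0.041 0.044]
top 202 [442. 266.] median [ 0.4474 -0.3542  0.0203] ray [ 0.4477 -0.3539  0.0203] span [0.043 0.043]
side 39 [386. 162.] median [ 0.5656 -0.3794  0.0206] ray [ 0.566  -0.383   0.0206] span [0.103 0.322]
side 93 [420. 177.] median [ 0.4494 -0.3513  0.02  ] ray [ 0.4493 -0.352   0.02  ] span [0.04  0.073]
side 43 [373. 246.] median [0.459  0.0183 0.0529] ray [0.4591 0.0168 0.0529] span [0.019 0.018]
side 164 [339. 258.] median [0.5212 0.0589 0.0254] ray [0.5216 0.0586 0.0254] span [0.061 0.092]
[ 0.53401807 -0.08758251  0.15782942] [-0.31  0.08  1.82  0.    1.23  1.18] 10.0667
delta [-0.32, 30.17, 0.82] roll -0.2
delta [-10.77, 25.82, 0.77] roll -0.2
```

Gear 1 lies flat in the tote. Next gear.

apply_moves([
  {"claw": 6.5, "delta_pos": [-0.3, 4, 0], "roll": 0},
  {"claw": 6.5, "delta_pos": [-0.3, 8, 0], "roll": 0},
  {"claw": 6.5, "delta_pos": [-0.3, 12, 0], "roll": 0},
  {"claw": 6.5, "delta_pos": [-0.3, 16, 0], "roll": 0},
  {"claw": 6.5, "delta_pos": [-0.3, 20, 0], "roll": 0},
  {"claw": 6.5, "delta_pos": [-0.3, 24, 0], "roll": 0},
  {"claw": 6.5, "delta_pos": [-0.3, 28, 0], "roll": 0},
  {"claw": 6.5, "delta_pos": [-0.3, 30.2, 2], "roll": 0},
  {"claw": 6.5, "delta_pos": [-0.3, 30.2, 6], "roll": 0},
  {"claw": 6.5, "delta_pos": [-0.3, 30.2, 10], "roll": 0},
  {"claw": 6.5, "delta_pos": [-0.3, 30.2, 10], "roll": 0},
  {"claw": 6.5, "delta_pos": [-0.3, 30.2, 10], "roll": 0},
  {"claw": 6.5, "delta_pos": [-0.3, 30.2, 10], "roll": 0},
])

```text
time_s: 11.15
position: [0.5572, -0.3868, 0.058]
orientation: [0.001, 0.999, 0.043, 0.001]
ft_force: [-0.1, 0.4, -0.3]
gripper_width: 0.761
gripper_force: 0.0
```

```bash
python3 gears.py; python3 -c "
from h import *
go([[.5555,-.3885,.009]],0.086)"
```

```text
top 206 [270. 231.] median [0.5197 0.0635 0.0253] ray [0.5203 0.0634 0.0253] span [0.041 0.045]
top 93 [287. 258.] median [0.4574 0.0159 0.0534] ray [0.4576 0.0163 0.0534] span [0.032 0.017]
top 87 [438. 263.] median [ 0.454  -0.3444  0.0206] ray [ 0.4536 -0.345   0.0206] span [0.036 0.03 ]
side 32 [385. 161.] median [ 0.5679 -0.3838  0.02  ] ray [ 0.5682 -0.3848  0.02  ] span [0.026 0.057]
side 64 [419. 177.] median [ 0.4514 -0.3453  0.0203] ray [ 0.4517 -0.3464  0.0203] span [0.038 0.039]
side 43 [373. 246.] median [0.4592 0.0178 0.0525] ray [0.4592 0.0163 0.0525] span [0.019 0.018]
side 166 [339. 258.] median [0.5212 0.0587 0.0253] ray [0.5217 0.0586 0.0253] span [0.063 0.089]
[ 0.55808822 -0.38800399  0.05980857] [-0.72  0.5   1.5   0.    1.13  0.76] 11.25
delta [-0.28, 0.0, 5.08] roll 0.0
```

apply_moves([
  {"claw": 6.5, "delta_pos": [-0.3, 0, 2.5], "roll": 0},
  {"claw": 6.5, "delta_pos": [-0.3, 0, 5], "roll": 0},
  {"claw": 6.5, "delta_pos": [-0.3, 0, 5], "roll": 0},
  {"claw": 6.5, "delta_pos": [-0.3, 0, 5], "roll": 0},
  {"claw": 3.5, "delta_pos": [-0.3, 0, 5], "roll": 0},
  {"claw": 3.5, "delta_pos": [-0.3, 0, 5], "roll": 0},
  {"claw": 3.5, "delta_pos": [-0.3, 0, 5], "roll": 0},
  {"claw": 3.5, "delta_pos": [-0.3, 0, 5], "roll": 0},
  {"claw": 3.5, "delta_pos": [-0.3, 0, 5], "roll": 0},
  {"claw": 3.5, "delta_pos": [-0.3, 0, 5], "roll": 0},
  {"claw": 3.5, "delta_pos": [-0.3, 0, 1], "roll": 0},
  {"claw": 3.5, "delta_pos": [-0.3, 0, -3], "roll": 0},
  {"claw": 3.5, "delta_pos": [-0.3, 0, -7], "roll": 0},
  {"claw": 3.5, "delta_pos": [-0.3, 0, -10], "roll": 0},
  {"claw": 3.5, "delta_pos": [-0.3, 0, -10], "roll": 0},
])

```text
time_s: 12.5
position: [0.5568, -0.3908, 0.1669]
orientation: [0.006, 0.999, 0.043, 0.006]
ft_force: [1.7, -0.5, 1.2]
gripper_width: 0.482
gripper_force: 60.7
```

```bash
python3 -c "
from h import *
A=tote(.02,.075,0); print(A)
go([[A[0],A[1],.16],[A[0],A[1],.08]],0.086);p,R,s=pose();print(p,s['gripper_width'],s['gripper_force'])"
```

```text
[0.57348403 0.0704407  0.        ]
delta [5.59, -45.82, 0.2] roll -0.0
delta [5.5, -45.92, 8.2] roll -0.0
[ 0.55682914 -0.39082396  0.16686697] 0.4824405172102663 60.725741386413574
```

apply_moves([
  {"claw": 3.5, "delta_pos": [0.5, -4, 0], "roll": 0},
  {"claw": 3.5, "delta_pos": [1, -8, 0], "roll": 0},
  {"claw": 3.5, "delta_pos": [1.5, -12, 0], "roll": 0},
  {"claw": 3.5, "delta_pos": [2, -16, 0], "roll": 0},
  {"claw": 3.5, "delta_pos": [2.5, -20, 0], "roll": 0},
  {"claw": 3.5, "delta_pos": [3, -24, 0], "roll": 0},
  {"claw": 3.5, "delta_pos": [3.5, -28, 0], "roll": 0},
  {"claw": 3.5, "delta_pos": [4, -32, 0], "roll": 0},
  {"claw": 3.5, "delta_pos": [4.5, -36, 0], "roll": 0},
  {"claw": 3.5, "delta_pos": [5, -40, 0], "roll": 0},
  {"claw": 3.5, "delta_pos": [5.7, -43.5, 0], "roll": 0},
  {"claw": 3.5, "delta_pos": [5.7, -45.5, 0], "roll": 0},
  {"claw": 3.5, "delta_pos": [5.7, -45.5, 4], "roll": 0},
  {"claw": 3.5, "delta_pos": [5.7, -45.5, 7.5], "roll": 0},
  {"claw": 3.5, "delta_pos": [5.7, -45.5, 7.5], "roll": 0},
  {"claw": 3.5, "delta_pos": [5.7, -45.5, 7.5], "roll": 0},
  {"claw": 3.5, "delta_pos": [5.7, -45.5, 7.5], "roll": 0},
])

```text
time_s: 13.92
position: [0.5719, 0.0708, 0.0824]
orientation: [0.0, 0.999, 0.042, 0.001]
ft_force: [0.4, -0.5, 0.5]
gripper_width: 0.487
gripper_force: 60.8
```

Run:
```python
from h import *
A=tote(.02,.075,0)
go([[A[0],A[1],.014]],0.086); p,R,s=pose();print(p,s['gripper_width'],s['gripper_force'],A)
for n in('top','side'):
    im,d,K,T=snap(n); W=cloud(d,K,T); m=masks(im)['white']&(np.linalg.norm(W[...,:2]-p[:2],axis=-1)<.05)&(W[...,2]>.05)
    P=W[m]; print(n,len(P), np.percentile(P,[3,50,97],axis=0).round(3).tolist() if len(P)>5 else '')
```

```text
delta [0.14, 0.04, 6.84] roll -0.1
[0.5718601  0.07075737 0.08242249] 0.4866907614664914 60.80427289009094 [0.57348403 0.0704407  0.        ]
top 0 
side 43 [[0.559, 0.054, 0.093], [0.566, 0.066, 0.095], [0.585, 0.109, 0.281]]
```

apply_moves([
  {"claw": 3.5, "delta_pos": [0.1, 0, 3], "roll": 0},
  {"claw": 3.5, "delta_pos": [0.1, 0, 5.5], "roll": 0},
  {"claw": 3.5, "delta_pos": [0.1, 0, 6.8], "roll": 0},
  {"claw": 3.5, "delta_pos": [0.1, 0, 6.8], "roll": 0},
  {"claw": 3.5, "delta_pos": [0.1, 0, 6.8], "roll": 0},
  {"claw": 5.8, "delta_pos": [0.1, 0, 6.8], "roll": 0},
  {"claw": 5.8, "delta_pos": [0.1, 0, 6.8], "roll": 0},
  {"claw": 5.8, "delta_pos": [0.1, 0, 6.8], "roll": 0},
  {"claw": 5.8, "delta_pos": [0.1, 0, 6.8], "roll": 0},
  {"claw": 5.8, "delta_pos": [0.1, 0, 4], "roll": 0},
  {"claw": 5.8, "delta_pos": [0.1, 0, 0], "roll": 0},
  {"claw": 5.8, "delta_pos": [0, 0, -4], "roll": 0},
  {"claw": 5.8, "delta_pos": [0, 0, -7.5], "roll": 0},
  {"claw": 5.8, "delta_pos": [0, 4, -7.5], "roll": 0},
  {"claw": 5.8, "delta_pos": [-1, 8, -7.5], "roll": 0},
  {"claw": 5.8, "delta_pos": [-1.5, 12, -7.5], "roll": 0},
  {"claw": 5.8, "delta_pos": [-2, 16, -7.5], "roll": 0},
  {"claw": 5.8, "delta_pos": [-2, 20, -7.5], "roll": 0},
  {"claw": 5.8, "delta_pos": [-2, 24, -7.5], "roll": 0},
  {"claw": 6.5, "delta_pos": [-2, 28, -7.5], "roll": 0},
])

```text
time_s: 15.68
position: [0.5751, -0.2125, 0.158]
orientation: [0.001, 0.999, 0.042, 0.002]
ft_force: [1.3, 0.1, 0.4]
gripper_width: 0.759
gripper_force: 0.0
```

```bash
python3 gears.py; python3 -c "
from h import *
go([[.4477,-.3537,.15]],0.086)"
```

```text
top 211 [269. 207.] median [0.5768 0.0675 0.0255] ray [0.5769 0.0676 0.0255] span [0.044 0.047]
top 219 [270. 230.] median [0.5212 0.0637 0.0255] ray [0.5205 0.0636 0.0255] span [0.047 0.044]
top 95 [287. 258.] median [0.4575 0.016  0.0536] ray [0.458  0.0164 0.0536] span [0.035 0.018]
side 37 [418. 178.] median [ 0.4543 -0.3398  0.0205] ray [ 0.4543 -0.3412  0.0205] span [0.031 0.024]
side 43 [373. 246.] median [0.4592 0.0187 0.0524] ray [0.4592 0.0162 0.0524] span [0.019 0.018]
side 159 [316. 251.] median [0.5782 0.0628 0.0255] ray [0.5782 0.0634 0.0255] span [0.067 0.089]
side 163 [339. 258.] median [0.5212 0.0585 0.0253] ray [0.5215 0.0584 0.0253] span [0.061 0.089]
[ 0.57525225 -0.21659419  0.15805695] [-0.49  0.25  1.63 -0.    1.25  1.01] 15.7833
delta [-13.8, 12.66, 0.81] roll -0.4
```

apply_moves([
  {"claw": 6.5, "delta_pos": [-3, 3, 0], "roll": 0},
  {"claw": 6.5, "delta_pos": [-6, 6, 0], "roll": 0},
  {"claw": 6.5, "delta_pos": [-9, 9, 0], "roll": 0},
  {"claw": 6.5, "delta_pos": [-12, 11.5, 0], "roll": 0},
  {"claw": 6.5, "delta_pos": [-13.8, 12.4, 2], "roll": 0},
  {"claw": 6.5, "delta_pos": [-13.8, 12.4, 5], "roll": 0},
  {"claw": 6.5, "delta_pos": [-13.8, 12.4, 5], "roll": 0},
  {"claw": 6.5, "delta_pos": [-13.8, 12.4, 5], "roll": 0},
  {"claw": 6.5, "delta_pos": [-13.8, 12.4, 5], "roll": 0},
])

```text
time_s: 16.53
position: [0.4487, -0.3451, 0.1073]
orientation: [0.001, 0.999, 0.043, 0.001]
ft_force: [0.4, -0.1, 0.6]
gripper_width: 0.756
gripper_force: 0.0
```

```bash
python3 gears.py; python3 -c "
from h import *
go([[.4477,-.3537,.009]],0.086)"
```

```text
top 200 [269. 207.] median [0.5774 0.0677 0.0256] ray [0.5772 0.0675 0.0256] span [0.041 0.042]
top 199 [270. 231.] median [0.5197 0.0633 0.0255] ray [0.5203 0.0633 0.0255] span [0.041 0.044]
top 71 [287. 256.] median [0.4616 0.0168 0.053 ] ray [0.461  0.0166 0.053 ] span [0.022 0.017]
top 68 [441. 261.] median [ 0.4591 -0.3525  0.0202] ray [ 0.4599 -0.3527  0.0202] span [0.017 0.037]
side 55 [418. 176.] median [ 0.4568 -0.3502  0.0205] ray [ 0.4567 -0.3507  0.0205] span [0.026 0.046]
side 43 [373. 246.] median [0.4591 0.0176 0.0524] ray [0.4592 0.0162 0.0524] span [0.019 0.019]
side 159 [316. 251.] median [0.5785 0.0623 0.0254] ray [0.5782 0.0633 0.0254] span [0.069 0.09 ]
side 163 [339. 258.] median [0.5206 0.0588 0.0255] ray [0.5214 0.0588 0.0255] span [0.059 0.088]
[ 0.44932918 -0.34539553  0.10772457] [-0.79  0.2   1.79  0.    1.14  0.69] 16.6333
delta [-0.26, 0.79, 9.87] roll 0.0
```

Run:
```python
import cv2
b=cv2.imread('pics/g_side.png')[110:290,300:480]
cv2.imwrite('pics/sc.png',cv2.resize(b,None,fx=3,fy=3))
```

```text
(no output)
```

View pics/sc.png

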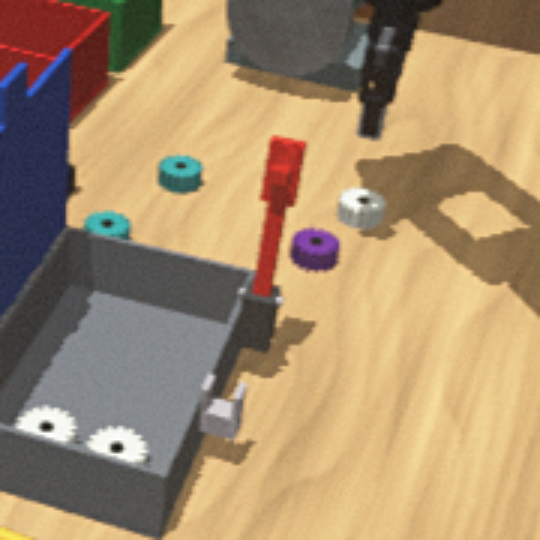

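The crop shows two gears flat in the tote. The third is in its old place, half in shadow. Descend.

apply_moves([
  {"claw": 6.5, "delta_pos": [-0.2, 0.8, 3], "roll": 0},
  {"claw": 6.5, "delta_pos": [-0.2, 0.8, 6], "roll": 0},
  {"claw": 6.5, "delta_pos": [-0.2, 0.8, 9], "roll": 0},
  {"claw": 6.5, "delta_pos": [-0.2, 0.8, 9.8], "roll": 0},
  {"claw": 6.5, "delta_pos": [-0.2, 0.8, 9.8], "roll": 0},
  {"claw": 6.5, "delta_pos": [-0.2, 0.8, 9.8], "roll": 0},
  {"claw": 3.5, "delta_pos": [-0.2, 0.8, 9.8], "roll": 0},
  {"claw": 3.5, "delta_pos": [-0.2, 0.8, 9.8], "roll": 0},
  {"claw": 3.5, "delta_pos": [-0.2, 0.8, 9.8], "roll": 0},
  {"claw": 3.5, "delta_pos": [-0.2, 0.8, 9.8], "roll": 0},
  {"claw": 3.5, "delta_pos": [-0.2, 0.8, 9.8], "roll": 0},
  {"claw": 3.5, "delta_pos": [-0.2, 0.8, 9.8], "roll": 0},
  {"claw": 3.5, "delta_pos": [-0.2, 0.8, 6], "roll": 0},
  {"claw": 3.5, "delta_pos": [-0.2, 0.8, 2], "roll": 0},
  {"claw": 3.5, "delta_pos": [-0.2, 0.8, -2], "roll": 0},
  {"claw": 3.5, "delta_pos": [-0.2, 0.8, -5], "roll": 0},
  {"claw": 3.5, "delta_pos": [-0.2, 0.8, -5], "roll": 0},
  {"claw": 3.5, "delta_pos": [-0.2, 0.8, -5], "roll": 0},
])

```text
time_s: 18.13
position: [0.4481, -0.355, 0.1599]
orientation: [0.003, 0.999, 0.043, 0.003]
ft_force: [-0.3, 0.0, -0.2]
gripper_width: 0.48
gripper_force: 60.6
```

```bash
python3 -c "
from h import *
A=tote(-.0,-.01,0); print(A)
go([[.56,-.25,.16],[A[0],A[1],.16],[A[0],A[1],.08]],0.086);p,R,s=pose();print(p,s['gripper_width'],s['gripper_force'])"
```

```text
[ 0.56085894 -0.01596304  0.        ]
delta [12.05, -9.51, -0.01] roll -0.0
delta [14.13, -32.82, -0.15] roll -0.0
delta [14.08, -32.87, 7.85] roll -0.0
[ 0.44807552 -0.35499358  0.15992249] 0.4795913387189523 60.566983222961426
```

apply_moves([
  {"claw": 3.5, "delta_pos": [3, -2.4, 0], "roll": 0},
  {"claw": 3.5, "delta_pos": [6, -4.8, 0], "roll": 0},
  {"claw": 3.5, "delta_pos": [9, -7.2, 0], "roll": 0},
  {"claw": 3.5, "delta_pos": [12, -9.6, 0], "roll": 0},
  {"claw": 3.5, "delta_pos": [12.4, -13.5, 0], "roll": 0},
  {"claw": 3.5, "delta_pos": [12.8, -17.5, 0], "roll": 0},
  {"claw": 3.5, "delta_pos": [13.2, -21.5, 0], "roll": 0},
  {"claw": 3.5, "delta_pos": [13.6, -25.5, 0], "roll": 0},
  {"claw": 3.5, "delta_pos": [14, -29.5, 0], "roll": 0},
  {"claw": 3.5, "delta_pos": [14.1, -32.5, 0], "roll": 0},
  {"claw": 3.5, "delta_pos": [14.1, -32.8, 0], "roll": 0},
  {"claw": 3.5, "delta_pos": [14.1, -32.8, 4], "roll": 0},
  {"claw": 3.5, "delta_pos": [14.1, -32.8, 7.8], "roll": 0},
  {"claw": 3.5, "delta_pos": [14.1, -32.8, 7.8], "roll": 0},
  {"claw": 3.5, "delta_pos": [14.1, -32.8, 7.8], "roll": 0},
])

```text
time_s: 19.38
position: [0.5557, -0.0142, 0.0744]
orientation: [-0.001, 0.999, 0.042, -0.004]
ft_force: [0.5, 0.6, 0.2]
gripper_width: 0.481
gripper_force: 60.8
```

Run:
```python
from h import *
A=tote(-.0,-.01,0)
go([[A[0],A[1],.014]],0.086); p,R,s=pose();print(p,s['gripper_width'],s['gripper_force'],A)
for n in('top','side'):
    im,d,K,T=snap(n); W=cloud(d,K,T); m=masks(im)['white']&(np.linalg.norm(W[...,:2]-p[:2],axis=-1)<.05)&(W[...,2]>.05)
    P=W[m]; print(n,len(P), np.percentile(P,[3,50,97],axis=0).round(3).tolist() if len(P)>5 else '')
```

```text
delta [0.55, 0.24, 6.04] roll -0.1
[ 0.55567146 -0.01415107  0.0744055 ] 0.4812961077563155 60.832836627960205 [ 0.56085894 -0.01596304  0.        ]
top 0 
side 31 [[0.541, -0.029, 0.086], [0.549, -0.015, 0.087], [0.579, 0.024, 0.274]]
```

apply_moves([
  {"claw": 3.5, "delta_pos": [0, 0, 3], "roll": 0},
  {"claw": 3.5, "delta_pos": [0, 0, 5.5], "roll": 0},
  {"claw": 3.5, "delta_pos": [0, 0, 6.8], "roll": 0},
  {"claw": 3.5, "delta_pos": [0, 0, 6.8], "roll": 0},
  {"claw": 3.5, "delta_pos": [0, 0, 6.8], "roll": 0},
  {"claw": 5.8, "delta_pos": [0, 0, 6.8], "roll": 0},
  {"claw": 5.8, "delta_pos": [0, 0, 6.8], "roll": 0},
  {"claw": 5.8, "delta_pos": [0, 0, 6.8], "roll": 0},
  {"claw": 5.8, "delta_pos": [0, 0, 6.8], "roll": 0},
  {"claw": 5.8, "delta_pos": [0, 0, 4], "roll": 0},
  {"claw": 5.8, "delta_pos": [0, 0, 0], "roll": 0},
  {"claw": 5.8, "delta_pos": [0, 0, -4], "roll": 0},
  {"claw": 5.8, "delta_pos": [0, 0, -8], "roll": 0},
  {"claw": 2, "delta_pos": [-1, 0, -12], "roll": 0},
  {"claw": 0, "delta_pos": [-2, 0, -16], "roll": 0},
  {"claw": 0, "delta_pos": [-2, 0, -20], "roll": 0},
  {"claw": 0, "delta_pos": [-2, 0, -24], "roll": 0},
  {"claw": 0, "delta_pos": [-2, 0, -24], "roll": 0},
  {"claw": 0, "delta_pos": [-2, 0, -24], "roll": 0},
])

```text
time_s: 21.07
position: [0.5404, -0.0162, 0.3213]
orientation: [0.001, 0.999, 0.043, 0.004]
ft_force: [0.9, 0.9, -0.4]
gripper_width: -0.001
gripper_force: 0.0
```

```bash
python3 gears.py; python3 flap.py
python3 - <<'E'
from h import *
p,R,s=pose()
go([tote(.125,.05,.32),tote(.125,.05,.205)],YAW)
E
```

```text
top 63 [287. 260.] median [0.4528 0.0161 0.0535] ray [0.453  0.0161 0.0535] span [0.024 0.017]
side 175 [336. 232.] median [ 0.5629 -0.0138  0.0254] ray [ 0.5623 -0.0145  0.0254] span [0.043 0.069]
side 42 [373. 246.] median [0.4592 0.0179 0.0528] ray [0.4593 0.0167 0.0528] span [0.018 0.018]
side 157 [316. 251.] median [0.5786 0.0626 0.0254] ray [0.5783 0.0633 0.0254] span [0.067 0.087]
side 161 [339. 257.] median [0.5211 0.0579 0.0253] ray [0.5216 0.0584 0.0253] span [0.059 0.089]
[ 0.53846191 -0.01591968  0.31657535] [-0.18 -0.03  1.64  0.    1.54  1.31] 21.1667
top 274 [0.507 0.274 0.153] [-0.019  1.     0.011] ang 1.56 [[0.46, 0.27, 0.107], [0.563, 0.278, 0.168]]
side 1447 [0.511 0.278 0.14 ] [-0.022  1.     0.007] ang 1.563 [[0.459, 0.274, 0.107], [0.563, 0.28, 0.167]]
delta [14.78, -5.8, -0.53] roll -0.0
delta [14.82, -5.79, 10.97] roll -0.0
```

View pics/g_side.png

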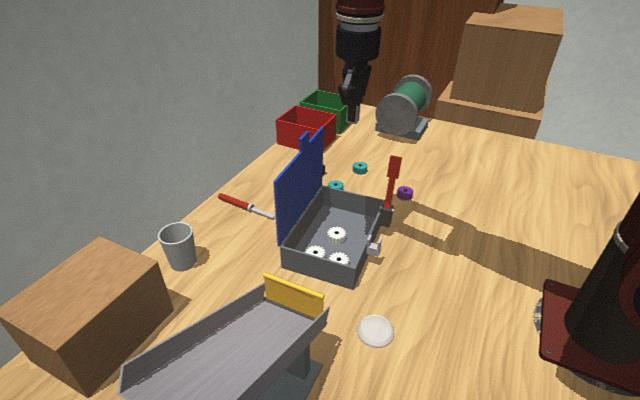

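Three gears lie flat at about (337,233), (316,252) and (339,258) and the flap is upright. No fourth white gear is visible. Now the lid: reach over it and get behind.

apply_moves([
  {"claw": 0, "delta_pos": [3.5, -1.5, -2], "roll": 0},
  {"claw": 0, "delta_pos": [7, -3, -2], "roll": 0},
  {"claw": 0, "delta_pos": [10.5, -4.5, -2], "roll": 0},
  {"claw": 0, "delta_pos": [14, -5.8, -2], "roll": 0},
  {"claw": 0, "delta_pos": [14.8, -5.8, -2], "roll": 0},
  {"claw": 0, "delta_pos": [14.8, -5.8, -2], "roll": 0},
  {"claw": 0, "delta_pos": [14.8, -5.8, 2], "roll": 0},
  {"claw": 0, "delta_pos": [14.8, -5.8, 6], "roll": 0},
  {"claw": 0, "delta_pos": [14.8, -5.8, 10], "roll": 0},
  {"claw": 0, "delta_pos": [14.8, -5.8, 11], "roll": 0},
  {"claw": 0, "delta_pos": [14.8, -5.8, 11], "roll": 0},
  {"claw": 0, "delta_pos": [14.8, -5.8, 11], "roll": 0},
])

```text
time_s: 22.27
position: [0.6811, 0.0539, 0.2082]
orientation: [0.0, 0.999, 0.042, -0.0]
ft_force: [-0.2, -0.1, 0.7]
gripper_width: -0.004
gripper_force: 0.0
```

Run:
```python
from h import *
for n in('top',):
    im,d,K,T=snap(n,'behind')
p,R,s=pose(); print(p,s['ft_force'],s['joint_pos'])
r=.14
L=[]
for th in (1.57,1.3,1.1,.9,.7,.5,.3,.15,0.):
    L.append(tote(.085-r*np.cos(th)+.006*np.sin(th)+.011,.05,.065+r*np.sin(th)+.006*np.cos(th)))
go(L,YAW)
```

```text
[0.68245382 0.05394969 0.21038144] [0.5831169  0.2523598  0.92000957] [-3.61241116e-02  3.71938153e-01  1.38012294e+00 -1.15249869e-04
  1.38595165e+00  1.44984663e+00]
delta [-2.53, -0.08, 0.53] roll -0.1
delta [-6.29, -0.07, 0.87] roll -0.1
delta [-8.94, -0.07, 1.76] roll -0.1
delta [-11.36, -0.07, 3.16] roll -0.1
delta [-13.45, -0.07, 5.01] roll -0.1
delta [-15.14, -0.07, 7.25] roll -0.1
delta [-16.35, -0.07, 9.77] roll -0.1
delta [-16.91, -0.07, 11.79] roll -0.1
delta [-17.16, -0.07, 13.88] roll -0.1
```

View pics/behind.png

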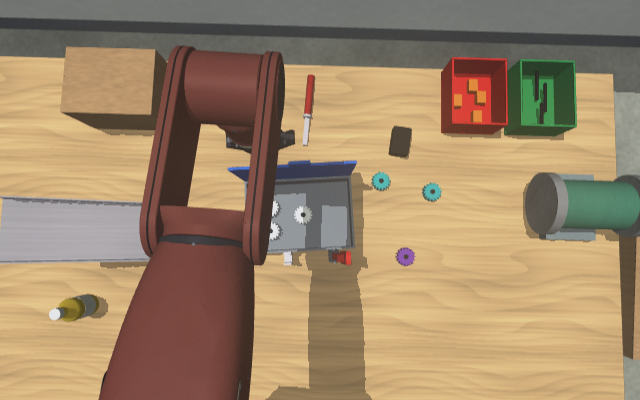

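The gripper is behind the lid at about (262,138), clear of it. Push it down along the arc.

apply_moves([
  {"claw": 0, "delta_pos": [-2.5, 0, 0.5], "roll": 0},
  {"claw": 0, "delta_pos": [-4, 0, 0.6], "roll": 0},
  {"claw": 0, "delta_pos": [-6.3, 0, 0.9], "roll": 0},
  {"claw": 0, "delta_pos": [-7.7, 0, 1.3], "roll": 0},
  {"claw": 0, "delta_pos": [-9, 0, 1.8], "roll": 0},
  {"claw": 0, "delta_pos": [-10.2, 0, 2.5], "roll": 0},
  {"claw": 0, "delta_pos": [-11.4, 0, 3.2], "roll": 0},
  {"claw": 0, "delta_pos": [-12.5, 0, 4.1], "roll": 0},
  {"claw": 0, "delta_pos": [-13.5, 0, 5.1], "roll": 0},
  {"claw": 0, "delta_pos": [-14.4, 0, 6.2], "roll": 0},
  {"claw": 0, "delta_pos": [-15.2, 0, 7.3], "roll": 0},
  {"claw": 0, "delta_pos": [-15.8, 0, 8.5], "roll": 0},
  {"claw": 0, "delta_pos": [-16.4, 0, 9.8], "roll": 0},
  {"claw": 0, "delta_pos": [-16.7, 0, 11], "roll": 0},
  {"claw": 0, "delta_pos": [-16.7, 0, 11], "roll": 0},
])

```text
time_s: 23.57
position: [0.5142, 0.0401, 0.0964]
orientation: [-0.0, 0.999, 0.043, -0.001]
ft_force: [-0.9, -0.0, 0.0]
gripper_width: -0.001
gripper_force: 0.0
```

```bash
cat > lid.py <<'E'
from h import *
p,R,s=pose(); print(p,s['ft_force'],s['time_s'])
for n in('top','side'):
    im,d,K,T=snap(n,'l_'+n); W=cloud(d,K,T)
    h=cv2.cvtColor(im,cv2.COLOR_RGB2HSV).astype(int); H,S=h[...,0],h[...,1]
    b=(H>105)&(H<128)&(S>100)&(W[...,1]>-.3)&(W[...,1]<.2)&(W[...,2]>.05)&(W[...,2]<.3)
    P=W[b]
    for _ in range(4):
        c=P.mean(0); V=np.linalg.svd(P-c,full_matrices=False)[2]; P=P[abs((P-c)@V[2])<.004]
    nn=V[2]*np.sign(V[2][2]); t=RT.T@nn; print(n,len(P),c.round(3),t.round(3),'lid ang',np.arctan2(t[0],t[2]).round(3))
    r=((H<6)|(H>174))&(S>120)&(W[...,1]>-.25)&(W[...,1]<.1)&(W[...,0]<.55)&(W[...,0]>.4)&(W[...,2]>.07)
    P=(W[r]-c0)@RT
    if len(P)>30:
        far=P[np.hypot(P[:,1]+.075,P[:,2]-.08)>.09]
        if len(far): m=far.mean(0); print(' hook far',len(far),m.round(3),'ang~',np.arctan2(m[2]-.08,m[1]+.075).round(3))
E
python3 lid.py
```

```text
[0.51419372 0.04007785 0.09643776] [-0.85418533 -0.00723298  0.00444746] 23.5667
top 5325 [ 0.571 -0.039  0.086] [ 0.183 -0.     0.983] lid ang 0.184
 hook far 314 [-0.087 -0.004  0.339] ang~ 1.302
side 3963 [0.556 0.018 0.088] [ 0.182 -0.001  0.983] lid ang 0.184
 hook far 1601 [-0.065  0.047  0.393] ang~ 1.199
```

apply_moves([
  {"claw": 0, "delta_pos": [-0.3, 0, 1], "roll": 0},
  {"claw": 0, "delta_pos": [-0.4, 0, 2], "roll": 0},
  {"claw": 0, "delta_pos": [-0.4, 0, 2.7], "roll": 0},
  {"claw": 0, "delta_pos": [-0.4, 0, 3], "roll": 0},
  {"claw": 0, "delta_pos": [-0.4, 0, 3.2], "roll": 0},
  {"claw": 0, "delta_pos": [-0.4, 0, 3.2], "roll": 0},
])

```text
time_s: 24.17
position: [0.5115, 0.0398, 0.0705]
orientation: [0.0, 0.999, 0.043, -0.001]
ft_force: [-22.5, -0.2, 49.3]
gripper_width: -0.005
gripper_force: 25.0
```

```bash
sed -i "s/&(W\[...,2\]>.07)$/\&(W[...,2]>.07)\&(W[...,2]<.23)/" lid.py; python3 lid.py
```

```text
[0.51147262 0.03975381 0.07049688] [-22.50272296  -0.20149277  49.32704809] 24.1667
top 5389 [ 0.571 -0.036  0.072] [-0.001 -0.     1.   ] lid ang -0.001
 hook far 164 [-0.098 -0.093  0.199] ang~ 1.723
side 4218 [0.555 0.019 0.072] [-0.002 -0.001  1.   ] lid ang -0.002
 hook far 201 [-0.1   -0.091  0.192] ang~ 1.711
```

The lid is fully closed. Retreat, then get behind the hook, which is at about 1.72 rad.

Run:
```python
from h import *
# commanded pose approx: measured xy, z .0645
p,R,s=pose()
r=.09; L=[tote(-.099,-.15,.30),tote(-.099,-.15,.17)]
for th in (1.72,1.57,1.4,1.2,1.,.8,.6,.4,.2,.1,0.):
    L.append(tote(-.099,-.075+r*np.cos(th)-.005*np.sin(th)-.0145,.08+r*np.sin(th)+.005*np.cos(th)))
go(L,YAW)
```

```text
delta [-5.49, 19.99, -22.94] roll -0.0
delta [-5.47, 19.98, -9.94] roll -0.0
delta [-5.47, 15.76, -9.76] roll -0.0
delta [-5.47, 14.43, -9.94] roll -0.0
delta [-5.47, 12.9, -9.89] roll -0.0
delta [-5.47, 11.14, -9.51] roll -0.0
delta [-5.47, 9.49, -8.78] roll -0.0
delta [-5.47, 8.02, -7.75] roll -0.0
delta [-5.47, 6.79, -6.44] roll -0.0
delta [-5.46, 5.84, -4.91] roll -0.0
delta [-5.46, 5.21, -3.22] roll -0.0
delta [-5.46, 5.02, -2.34] roll -0.0
delta [-5.46, 4.93, -1.44] roll -0.0
```

apply_moves([
  {"claw": 0, "delta_pos": [0, 0, -4], "roll": 0},
  {"claw": 0, "delta_pos": [0, 0, -8], "roll": 0},
  {"claw": 0, "delta_pos": [0, 0, -12], "roll": 0},
  {"claw": 0, "delta_pos": [0, 0, -16], "roll": 0},
  {"claw": 0, "delta_pos": [0, 0, -20], "roll": 0},
  {"claw": 0, "delta_pos": [0, 0, -23.5], "roll": 0},
  {"claw": 0, "delta_pos": [0, 0, -23.5], "roll": 0},
  {"claw": 0, "delta_pos": [0, 0, -23.5], "roll": 0},
  {"claw": 0, "delta_pos": [0, 0, -23.5], "roll": 0},
])

```text
time_s: 25.02
position: [0.5106, 0.0398, 0.2989]
orientation: [-0.0, 0.999, 0.043, -0.001]
ft_force: [-0.1, 0.0, -0.3]
gripper_width: 0.001
gripper_force: 0.0
```

```bash
python3 lid.py;  python3 - <<'E'
from h import *
go([tote(-.099,-.155,.30),tote(-.099,-.155,.17)],YAW)
E
```

```text
[0.51063686 0.03984528 0.29890139] [-0.12593392  0.04736156 -0.34416982] 25.0167
top 5221 [ 0.564 -0.045  0.072] [0.    0.001 1.   ] lid ang 0.0
 hook far 134 [-0.1   -0.094  0.2  ] ang~ 1.725
side 5387 [0.554 0.007 0.072] [-0.001  0.     1.   ] lid ang -0.001
 hook far 191 [-0.1   -0.09   0.191] ang~ 1.706
delta [-5.3, 20.51, -0.22] roll -0.0
delta [-5.24, 20.51, 12.78] roll -0.0
```

apply_moves([
  {"claw": 0, "delta_pos": [-1, 4, 0], "roll": 0},
  {"claw": 0, "delta_pos": [-2, 8, 0], "roll": 0},
  {"claw": 0, "delta_pos": [-3, 12, 0], "roll": 0},
  {"claw": 0, "delta_pos": [-4, 16, 0], "roll": 0},
  {"claw": 0, "delta_pos": [-5, 20, 0], "roll": 0},
  {"claw": 0, "delta_pos": [-5.3, 20.5, 0], "roll": 0},
  {"claw": 0, "delta_pos": [-5.3, 20.5, 4], "roll": 0},
  {"claw": 0, "delta_pos": [-5.3, 20.5, 8], "roll": 0},
  {"claw": 0, "delta_pos": [-5.3, 20.5, 12], "roll": 0},
  {"claw": 0, "delta_pos": [-5.3, 20.5, 12.8], "roll": 0},
  {"claw": 0, "delta_pos": [-5.3, 20.5, 12.8], "roll": 0},
  {"claw": 0, "delta_pos": [-5.3, 20.5, 12.8], "roll": 0},
  {"claw": 0, "delta_pos": [-5.3, 20.5, 12.8], "roll": 0},
])

```text
time_s: 26.2
position: [0.4772, -0.1695, 0.1748]
orientation: [0.001, 0.999, 0.043, 0.002]
ft_force: [-0.3, -0.4, 1.0]
gripper_width: 0.003
gripper_force: 0.0
```

```bash
python3 lid.py;  python3 - <<'E'
from h import *
r=.09; L=[]
for th in (1.72,1.57,1.4,1.2,1.,.8,.6,.4,.2,.1,0.):
    L.append(tote(-.099,-.075+r*np.cos(th)-.005*np.sin(th)-.0145,.08+r*np.sin(th)+.005*np.cos(th)))
go(L,YAW)
E
```

```text
[ 0.47724624 -0.16954147  0.17484431] [-0.29323671 -0.41979765  1.02994134] 26.2
top 7822 [ 0.556 -0.009  0.072] [0. 0. 1.] lid ang 0.0
 hook far 110 [-0.098 -0.089  0.195] ang~ 1.694
side 2036 [0.558 0.007 0.072] [ 0.026 -0.007  1.   ] lid ang 0.026
 hook far 207 [-0.1   -0.092  0.192] ang~ 1.719
delta [-0.27, -4.82, 0.68] roll -0.0
delta [-0.27, -6.15, 0.5] roll -0.0
delta [-0.27, -7.68, 0.54] roll -0.0
delta [-0.27, -9.44, 0.92] roll -0.0
delta [-0.28, -11.09, 1.64] roll -0.0
delta [-0.28, -12.56, 2.68] roll -0.0
delta [-0.29, -13.8, 3.98] roll -0.0
delta [-0.29, -14.76, 5.51] roll -0.0
delta [-0.3, -15.39, 7.2] roll -0.0
delta [-0.3, -15.57, 8.08] roll -0.0
delta [-0.31, -15.67, 8.97] roll -0.0
```

apply_moves([
  {"claw": 0, "delta_pos": [-0.2, -2.5, 0.2], "roll": 0},
  {"claw": 0, "delta_pos": [-0.2, -4.5, 0.2], "roll": 0},
  {"claw": 0, "delta_pos": [-0.2, -6, 0.2], "roll": 0},
  {"claw": 0, "delta_pos": [-0.2, -7.6, 0.2], "roll": 0},
  {"claw": 0, "delta_pos": [-0.2, -8.6, 0.4], "roll": 0},
  {"claw": 0, "delta_pos": [-0.2, -9.5, 0.6], "roll": 0},
  {"claw": 0, "delta_pos": [-0.2, -10.3, 1], "roll": 0},
  {"claw": 0, "delta_pos": [-0.2, -11.1, 1.4], "roll": 0},
  {"claw": 0, "delta_pos": [-0.2, -11.8, 1.9], "roll": 0},
  {"claw": 0, "delta_pos": [-0.2, -12.6, 2.4], "roll": 0},
  {"claw": 0, "delta_pos": [-0.2, -13.2, 3], "roll": 0},
  {"claw": 0, "delta_pos": [-0.2, -13.8, 3.7], "roll": 0},
  {"claw": 0, "delta_pos": [-0.2, -14.3, 4.4], "roll": 0},
  {"claw": 0, "delta_pos": [-0.2, -14.8, 5.2], "roll": 0},
  {"claw": 0, "delta_pos": [-0.2, -15.1, 6], "roll": 0},
  {"claw": 0, "delta_pos": [-0.2, -15.4, 6.9], "roll": 0},
  {"claw": 0, "delta_pos": [-0.2, -15.4, 6.9], "roll": 0},
])

```text
time_s: 27.72
position: [0.4589, -0.0149, 0.1009]
orientation: [-0.001, 0.999, 0.043, -0.002]
ft_force: [-0.4, -0.3, -0.8]
gripper_width: 0.001
gripper_force: 0.0
```

```bash
python3 lid.py;  python3 - <<'E'
from h import *
r=.09; L=[]
for th in (.1,0.):
    L.append(tote(-.099,-.075+r*np.cos(th)-.005*np.sin(th)-.0145,.08+r*np.sin(th)+.005*np.cos(th)))
go(L,YAW)
import cv2
b=cv2.imread('pics/l_side.png')[130:310,280:480]
cv2.imwrite('pics/sd.png',cv2.resize(b,None,fx=3,fy=3))
E
```

```text
[ 0.45890567 -0.01493827  0.10086449] [-0.3536717  -0.30386773 -0.79405605] 27.7167
top 6608 [ 0.569 -0.016  0.072] [ 0.001 -0.     1.   ] lid ang 0.001
side 4989 [0.559 0.012 0.072] [-0.001  0.     1.   ] lid ang -0.001
 hook far 159 [-0.1    0.037  0.104] ang~ 0.212
delta [0.15, -0.05, 0.85] roll -0.0
delta [0.16, -0.15, 1.75] roll -0.0
```

View pics/sd.png

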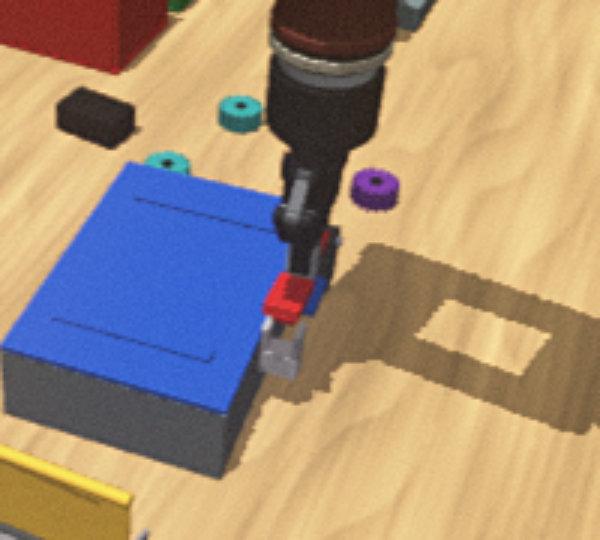

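The crop shows the lid closed and the red nose at (290,297) just above the fork at (283,350), with the hook at about 0.21 rad. Press it down.

apply_moves([
  {"claw": 0, "delta_pos": [0.1, 0, 0.5], "roll": 0},
  {"claw": 0, "delta_pos": [0.1, -0.1, 1], "roll": 0},
  {"claw": 0, "delta_pos": [0.1, -0.1, 1.5], "roll": 0},
  {"claw": 0, "delta_pos": [0.1, -0.1, 1.8], "roll": 0},
  {"claw": 0, "delta_pos": [0.1, -0.1, 2], "roll": 0},
  {"claw": 0, "delta_pos": [0.1, -0.1, 2.1], "roll": 0},
  {"claw": 0, "delta_pos": [0.1, -0.1, 2.1], "roll": 0},
])

```text
time_s: 28.4
position: [0.4617, -0.0147, 0.0846]
orientation: [0.0, 0.999, 0.043, -0.0]
ft_force: [-10.0, 1.3, 23.4]
gripper_width: -0.002
gripper_force: 11.6
```

```bash
python3 lid.py
```

```text
[ 0.46172862 -0.01467927  0.08462971] [-10.0422399    1.33350765  23.3551917 ] 28.4
top 6529 [ 0.57  -0.015  0.072] [ 0. -0.  1.] lid ang 0.0
side 4959 [0.56  0.012 0.072] [-0.001  0.     1.   ] lid ang -0.001
 hook far 174 [-0.099  0.039  0.084] ang~ 0.038
```

apply_moves([
  {"claw": 0, "delta_pos": [0, 0, -2], "roll": 0},
  {"claw": 0, "delta_pos": [0, 0, -6], "roll": 0},
  {"claw": 0, "delta_pos": [0, 0, -10], "roll": 0},
  {"claw": 0, "delta_pos": [0, 0, -14], "roll": 0},
  {"claw": 0, "delta_pos": [-1, 4, -18], "roll": 0},
  {"claw": 0, "delta_pos": [-2, 8, -20], "roll": 0},
  {"claw": 0, "delta_pos": [-2, 12, -20], "roll": 0},
  {"claw": 0, "delta_pos": [-2, 16, -20], "roll": 0},
  {"claw": 0, "delta_pos": [-2, 20, -20], "roll": 0},
  {"claw": 0, "delta_pos": [-2, 24, -20], "roll": 0},
  {"claw": 0, "delta_pos": [-2, 27, -20], "roll": 0},
  {"claw": 0, "delta_pos": [-2, 27, -20], "roll": 0},
  {"claw": 0, "delta_pos": [-2, 27, -20], "roll": 0},
])

```text
time_s: 29.58
position: [0.4638, -0.2872, 0.2811]
orientation: [-0.001, 0.999, 0.041, -0.001]
ft_force: [0.0, 0.6, -0.2]
gripper_width: -0.003
gripper_force: 0.0
```

```bash
python3 lid.py; python3 flap.py; python3 gears.py
```

```text
[ 0.46379395 -0.28724203  0.28112909] [ 0.02504257  0.64269813 -0.24427509] 29.5833
top 7706 [ 0.558 -0.008  0.072] [ 0.001 -0.001  1.   ] lid ang 0.001
 hook far 192 [-0.099  0.034  0.085] ang~ 0.051
side 1615 [0.56  0.008 0.072] [ 0.035 -0.008  0.999] lid ang 0.035
 hook far 179 [-0.099  0.038  0.085] ang~ 0.04
top 212 [0.508 0.274 0.161] [-0.019  1.     0.01 ] ang 1.561 [[0.46, 0.271, 0.115], [0.563, 0.278, 0.169]]
side 1448 [0.511 0.278 0.14 ] [-0.022  1.     0.009] ang 1.562 [[0.459, 0.274, 0.107], [0.563, 0.28, 0.167]]
[ 0.46477631 -0.28409615  0.28259204] [-0.69 -0.    1.67  0.    1.47  0.79] 29.8833
```

View pics/g_top.png

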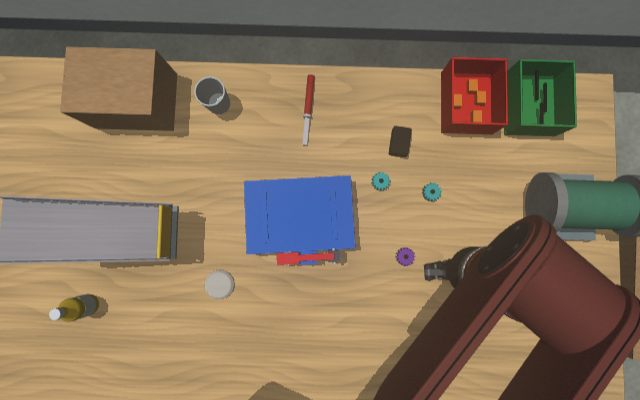

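View pics/g_side.png

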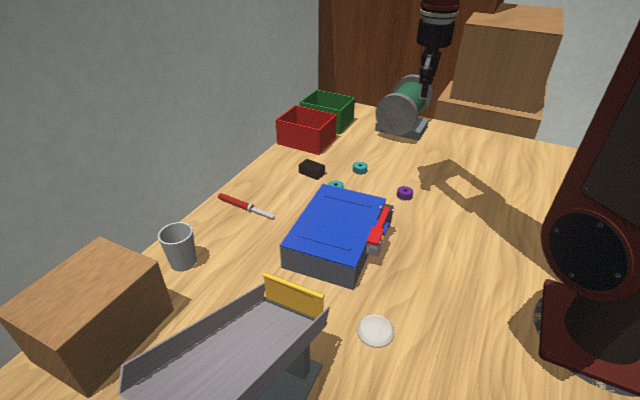

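Both views show the lid closed at (300,215), the hook lying in its catch at (305,258) and the flap upright. No white gear is left outside, and the lens cover, scraper and sanding block are where they started.

```bash
python3 -c "
from cell import bot
print(bot.job_done())"
```

```text
the job is handed in; nothing more can be done
None
```

I handed in the job with the flap upright at about 1.56 rad, the three gear blanks I found flat in the tote, the lid fully down and the hook in its catch; I never saw a fourth blank, and the hand-in returned no verdict.

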